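# Sort the calipers by their hinges

### The arm

A 6-joint arm with a two-finger parallel gripper is mounted at the origin on a cart in front of the work surface, level with it; the furniture and walls round the work are solid. World frame = base frame: x ahead of the robot, y to its left, z up, the work surface at z = 0. Lengths are in mm, angles in degrees, forces in N, time in s.
With the tool pointing down it reaches from about 300 to 850 mm from the base axis. Payload 4.2 kg.
Tool frame: the origin (TCP) lies between the finger pads; the fingertips stand 22 mm ahead of it and the grasp point (between the pads) lies 3 mm ahead of it; z points along the fingers, y is the direction in which the jaws open and shut (so a half turn about z gives the same grasp; the last joint's range is limited). The gripper opens to 91 mm and grips with 3 to 60 N. Pads are 32 mm wide; open, the fingers measure 118 mm over their backs; the gripper's body (76 mm by 178 mm) begins 60 mm behind the grasp point.
Start: joints at [-76.834, 18.312, 89.639, -0, 72.044, -1.146], TCP at [142.148, -557.167, 235.976] pointing down, gripper open.
Joint ranges: [-177.97, 177.97], [-48.28, 115.42], [12.27, 149.76], [-77.06, 257.06], [2.81, 150.46], [-146.56, 146.56]. Speed limits (degrees/s): [147.25, 147.25, 180, 180, 180, 180].

### API

Orientations are given as [roll, pitch, yaw] about the fixed x, y, z axes, in that order (R = Rz(yaw) Ry(pitch) Rx(roll)).
In Python, from workcell import telemetry, cams, env gives the robot as it stands.
- The arm moves only by the shell command python3 -m inch 'ROWS' [FORCE]. ROWS is JSON, a list of rows, each an object of numbers: "x", "y", "z": the shift along the tool's x, y, z in cm; "yaw": the turn about the tool's z in units of 5 degrees (1.0 is 5 degrees); "gripper": the gripper's target within -1 to 1 (fully open at 1, half-way at 0, shut at -1). A call has 1 to 12 rows; each row shifts and turns the commanded pose from where the row before left it, along the tool's axes as they then stand; what a row does not reach is not made up. A row lasts 1/12 s, in which the tool goes at most 41.7 mm and 7.16 degrees, less where a joint would pass 70% of its speed; a pose out of reach is approached as far as the arm can. A call is refused whole if a number of a shift passes 4.17 or a number of a turn 1, either way. A call with a gripper value outside its range is refused whole. The fingers move at their own pace and stop on an object; FORCE is the grip in N (left out, the last holds). Time passes only in rows, so rows that do not move let the fingers close. It gives the time, the measured TCP pose, the force and the opening at its end, in the units of the state.
- telemetry.state(): the state, without advancing time (a new reading comes with each control period).
- cams.grab_frame(name): name is "scene" or "top" or "wrist"; returns a dict with "pixels" (384x512x3 uint8, red, green, blue), "mtx" (3x3 intrinsics, pixels), "rvec" (rotation vector, rad) and "tvec" (3), from world to camera coordinates, as OpenCV has them. Camera axes: x right, y down, z forward; pixel columns grow to the right and rows downward; lengths in mm; the calibration is good to about 2 mm. A picture is of the moment at which its call begins. There is no depth.
- env.job_done(): hands the job in, once; it reports no verdict.
The state is a dict: "time_s": time; "qpos": joint angles; "qvel": joint speeds; "effort": joint torques, N m; "ee_pos": TCP position; "ee_rot": TCP orientation; "force": force on the tool from outside, world axes, zero at the start; "torque": the same for the moment, N m; "gripper_width": finger opening in mm.
Only numpy, scipy, OpenCV 4.12 (cv2) and the standard library are available. Lean on these libraries where they do the work, as an engineer would, in place of code of your own. Each camera call takes 0.05 s, during which the arm holds its last target. There are 200 camera calls.

### The job

Two folding wooden calipers lie open on the sloping rack. Squeeze the two legs of each one together to find out whether its hinge moves: lay the one whose hinge is seized flat in the shallow steel repair tray, and lay the one whose hinge moves freely flat in the wooden slatted stock crate, folded shut. Lay them down gently, do not drop or throw them.

Things in the scene. Friction and masses are not known exactly. Their poses are not given: they have to be found in the camera images.
- caliper_1: one of two look-alike folding calipers of brown wood, 170 mm long, 0.1 to 0.2 kg: two legs joined by a round hub of 34 mm diameter, 20 mm thick. Origin: pivot axis at the underside; z: along the pivot, out of the face with the brass rivet head; x: from pivot towards the tips, 0.15 rad clockwise from the left leg. Either one may be the seized one. Starts on the rack, rivet up, tips downhill
- caliper_1_leg_l: left (+y) leg of caliper_1, a wooden bar 14 mm wide, 20 mm thick, to 126 mm from the pivot, then a steel tip to 154 mm. Origin: pivot at the underside, x along the leg, z along the pivot. At the start the legs stand 0.24 to 0.30 rad apart, some 52 mm over their outer faces 75 mm from the pivot
- caliper_1_leg_r: right (-y) leg of caliper_1, the left one's mirror image. Hinge free: needs about 1 N at mid-leg, folds until the legs are parallel (32 mm over their outer faces) and stays where it is put. Hinge seized: does not move under any finger grip
- caliper_1_tip_l (a point): steel tip of the left leg of caliper_1, 150 mm from the pivot, 10 mm above the underside; the two tips are about 45 to 55 mm apart when open, 10 mm when shut
- caliper_1_tip_r (a point): steel tip of the right leg of caliper_1, 150 mm from the pivot, 10 mm above the underside; the two tips are about 45 to 55 mm apart when open, 10 mm when shut
- caliper_2: one of two look-alike folding calipers of brown wood, 170 mm long, 0.1 to 0.2 kg: two legs joined by a round hub of 34 mm diameter, 20 mm thick. Origin: pivot axis at the underside; z: along the pivot, out of the face with the brass rivet head; x: from pivot towards the tips, 0.15 rad clockwise from the left leg. Either one may be the seized one. Starts on the rack, rivet up, tips downhill
- caliper_2_leg_l: left (+y) leg of caliper_2, a wooden bar 14 mm wide, 20 mm thick, to 126 mm from the pivot, then a steel tip to 154 mm. Origin: pivot at the underside, x along the leg, z along the pivot. At the start the legs stand 0.24 to 0.30 rad apart, some 52 mm over their outer faces 75 mm from the pivot
- caliper_2_leg_r: right (-y) leg of caliper_2, the left one's mirror image. Hinge free: needs about 1 N at mid-leg, folds until the legs are parallel (32 mm over their outer faces) and stays where it is put. Hinge seized: does not move under any finger grip
- caliper_2_tip_l (a point): steel tip of the left leg of caliper_2, 150 mm from the pivot, 10 mm above the underside; the two tips are about 45 to 55 mm apart when open, 10 mm when shut
- caliper_2_tip_r (a point): steel tip of the right leg of caliper_2, 150 mm from the pivot, 10 mm above the underside; the two tips are about 45 to 55 mm apart when open, 10 mm when shut
- rack: fixed plywood rack, 270 mm wide (its y); its board slopes at 25 degrees, rising along +x from a ledge (12 mm proud) at the low front edge to 112 mm height. Origin: centre of the footprint at table height; the board's surface meets the ledge at x=-0.085, z=0.030. The calipers lie side by side on it, middle lines 115 to 157 mm apart
- stock_crate: fixed stock crate of light wood with slatted walls, 230 mm (its x) by 170 mm (its y), 50 mm high, walls 8 mm; origin at the centre of its underside, z up
- repair_tray: fixed repair tray of bare steel, 230 mm (its x) by 170 mm (its y), only 18 mm high, walls 4 mm; origin at the centre of its underside, z up
- stock_crate_in (a point): centre of the stock crate's inner floor
- repair_tray_in (a point): centre of the repair tray's inner floor
Mind the look-alikes: they are no part of the job. What is shaped like the caliper_1 but pink is not meant.

How it is judged:
By the outcome, as a careful person would: the job done as asked, in the order asked, and still so for the second after the job is handed in, with the robot touching nothing.
It also fails if it takes over 61 s, if anything falls off the work surface, if the arm or the gripper's body presses on something with over 40 N, if the wrist force passes 120 N, or if a joint passes its speed limit or range.

## Working session

There is one attempt and no reset: what is moved stays moved. The work goes in short steps, Python scripts to look and compute and a shell command to move; the robot and the scene stay as the last step left them, time stands still between calls to the robot, and variables do not carry over. Pictures are saved under pics/ and viewed, about 8 in all and at most 12, crops included, and the job is handed in when it is done.

```bash
ls; mkdir -p pics
python3 - <<'E'
from workcell import telemetry, cams
import cv2,numpy as np
print(telemetry.state())
for n in ("scene","top"):
    f=cams.grab_frame(n); np.savez(f"pics/{n}0.npz",**f)
    cv2.imwrite(f"pics/{n}0.png",cv2.resize(f["pixels"][:,:,::-1],(800,600),interpolation=cv2.INTER_CUBIC))
    R=cv2.Rodrigues(np.array(f["rvec"]))[0]; print(n,f["mtx"],-R.T@np.array(f["tvec"]).ravel())
E
```

```text
pics
{'time_s': 0.0, 'qpos': array([-7.68339222e+01,  1.83520455e+01,  8.97063077e+01, -7.91320277e-04,
        7.20455208e+01, -1.14309779e+00]), 'qvel': array([-0.01432992,  0.07219857,  0.03364233, -0.00355445,  0.01211693,
       -0.00259255]), 'effort': array([-1.29745280e-03, -4.12461984e+01, -2.31970811e+01,  7.26407859e-02,
        4.54454182e-02, -1.27545050e-04]), 'ee_pos': array([ 142.02957427, -556.69243477,  235.11687781]), 'ee_rot': array([-1.79896132e+02, -1.32004222e-03,  1.43094190e+01]), 'force': array([-0.5484648 , -0.83069344, -0.29453826]), 'torque': array([-0.00776469,  0.0162187 ,  0.02844292]), 'gripper_width': 91.33337781941651}
scene [[403.02163938   0.         256.08778257]
 [  0.         403.02163938 191.02456161]
 [  0.           0.           1.        ]] [-100.01402145  860.14563761  782.79112274]
top [[366.71115718   0.         258.60143189]
 [  0.         366.71115718 190.63282581]
 [  0.           0.           1.        ]] [ 457.18239726 -187.35468146 1385.68921095]
```

View pics/top0.png

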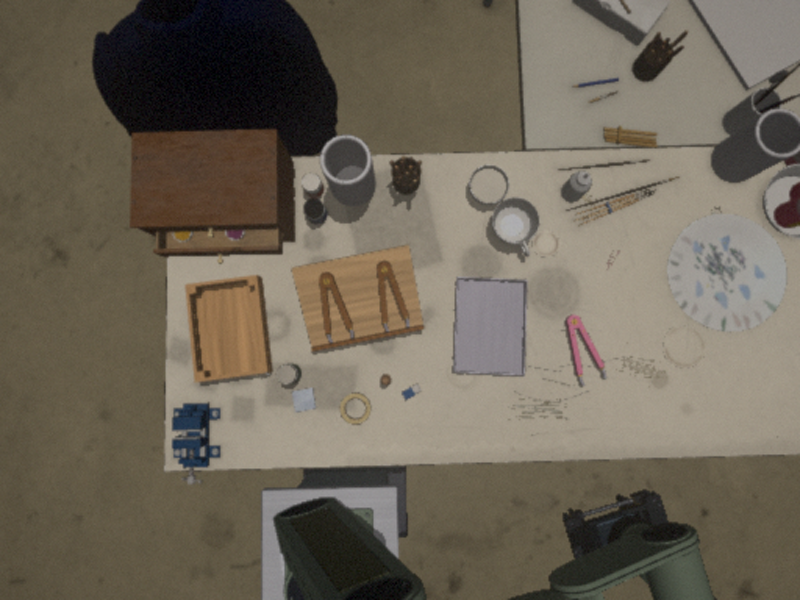

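View pics/scene0.png

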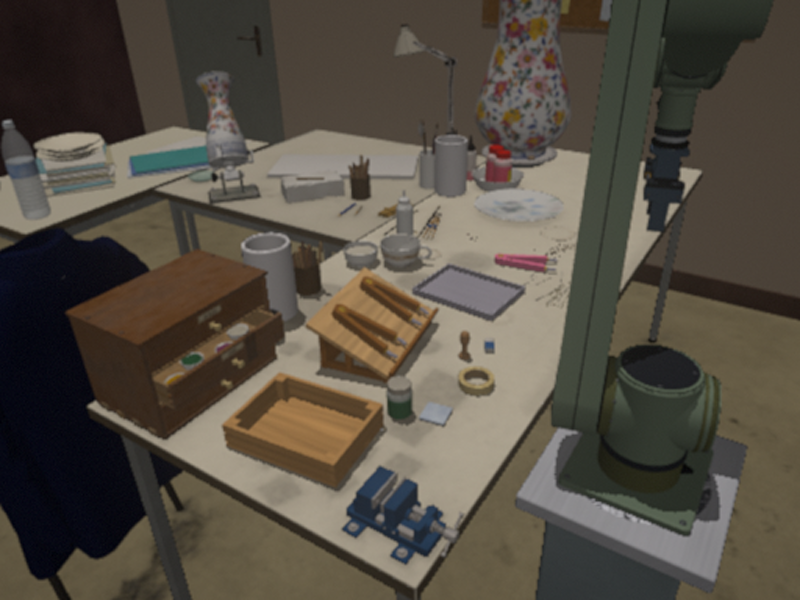

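The top view shows the crate at left (230,330), the rack with two calipers (hubs at 327,282 and 384,268), the tray at (490,327), and the pink decoy at (585,350). I'll enlarge it to measure.

```bash
cat > h.py <<'E'
import numpy as np,cv2
def ray(f,u,v,z):
    "pixel -> world point on horizontal plane z"
    R=cv2.Rodrigues(np.asarray(f["rvec"],float))[0]; c=-R.T@np.asarray(f["tvec"],float).ravel()
    d=R.T@np.linalg.inv(f["mtx"])@[u,v,1]; return c,d,c+d*(z-c[2])/d[2]
def proj(f,P): return cv2.projectPoints(np.asarray(P,float).reshape(-1,1,3),f["rvec"],f["tvec"],f["mtx"],None)[0][:,0]
def crop(f,x0,y0,x1,y1,s,name,g=10):
    im=cv2.resize(f["pixels"][y0:y1,x0:x1,::-1],None,fx=s,fy=s,interpolation=cv2.INTER_CUBIC)
    im=cv2.convertScaleAbs(im,alpha=1.5)
    for x in range(x0-x0%g+g,x1,g):
        cv2.putText(im,str(x),(int((x-x0+.5)*s)-9,8),0,.3,(0,255,255)); cv2.line(im,(int((x-x0+.5)*s),10),(int((x-x0+.5)*s),15),(0,255,255))
    for y in range(y0-y0%g+g,y1,g):
        cv2.putText(im,str(y),(0,int((y-y0+.5)*s)+3),0,.3,(0,255,255)); cv2.line(im,(20,int((y-y0+.5)*s)),(25,int((y-y0+.5)*s)),(0,255,255))
    cv2.imwrite(name,im)
E
python3 - <<'E'
from h import *
f=dict(np.load("pics/top0.npz")); crop(f,115,152,345,252,3.45,"pics/top1.png")
f=dict(np.load("pics/scene0.npz")); crop(f,140,165,345,310,3.9,"pics/scene1.png")
E
```

```text
(no output)
```

View pics/top1.png

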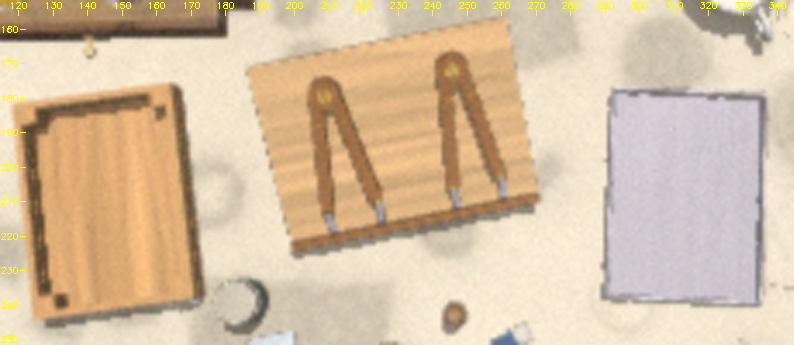

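```bash
cat > m.py <<'E'
from h import *
from scipy.optimize import least_squares as ls
f=dict(np.load("pics/top0.npz"))
px=lambda L:np.array([[x/3.45+115-.5,y/3.45+152-.5] for x,y in L])
def T(p,P):
    c,s=np.cos(p[2]),np.sin(p[2]); P=np.asarray(P,float); return np.c_[p[0]+c*P[:,0]-s*P[:,1],p[1]+s*P[:,0]+c*P[:,1],P[:,2]]
def fit(P,uv,p0):
    r=ls(lambda p:(proj(f,T(p,P))-uv).ravel(),p0,x_scale=[10,10,.1]); print("pose",r.x.round(3),"res px",r.fun.round(1)); return r.x
# rack: top corners; ledge top corners(front edge ~ z 35)
rk=fit([[91,135,112],[91,-135,112],[-95,135,38],[-95,-135,38]],px([(247,68),(507,18),(293,244),(539,197)]),[540,-40,.2])
cr=fit([[115,85,50],[115,-85,50],[-115,85,50]],px([(12,103),(177,84),(40,318)]),[500,150,0])
tr=fit([[115,85,18],[115,-85,18],[-115,-85,18],[-115,85,18]],px([(612,89),(765,97),(759,304),(604,297)]),[500,-300,0])
t=np.tan(np.radians(25)); c25=np.cos(np.radians(25))
def onrack(uv,h):
    # intersect with plane z = 30+(X+85)*t + h/c25 in rack frame
    c,d,_=ray(f,*uv,0); R=np.array([[np.cos(rk[2]),np.sin(rk[2]),0],[-np.sin(rk[2]),np.cos(rk[2]),0],[0,0,1]])
    cl=R@(c-[rk[0],rk[1],0]); dl=R@d; s=(30+(cl[0]+85)*t+h/c25-cl[2])/(dl[2]-t*dl[0]); return cl+s*dl,c+s*d
for n,hub,tl,tr_ in (("A(+y)",(323,95),(332,228),(381,219)),("B",(451,70),(457,205),(503,194))):
    for k,q,h in(("hub",hub,20),("tl",tl,10),("tr",tr_,10)):
        l,w=onrack(px([q])[0],h); print(n,k,"rack",l.round(),"world",w.round())
E
python3 m.py
```

```text
pose [ 5.91706e+02 -8.48460e+01  1.68000e-01] res px [-0.  -0.5  0.1 -0.6 -0.6  0.9  0.5  0.3]
pose [5.30063e+02 2.24108e+02 1.14000e-01] res px [ 1.1  0.2 -0.7 -0.7 -0.5  0.5]
pose [ 5.20068e+02 -3.90646e+02 -7.40000e-02] res px [-0.4 -0.7  0.5 -0.8  0.5  0.8 -0.5  0.6]
A(+y) hub rack [ 47.  64. 114.] world [627. -14. 114.]
A(+y) tl rack [-84.  88.  42.] world [494. -12.  42.]
A(+y) tr rack [-84.  36.  41.] world [503. -64.  41.]
B hub rack [ 47. -68. 114.] world [ 649. -144.  114.]
B tl rack [-85. -46.  41.] world [ 515. -145.   41.]
B tr rack [-83. -96.  42.] world [ 526. -194.   42.]
```

View pics/scene1.png

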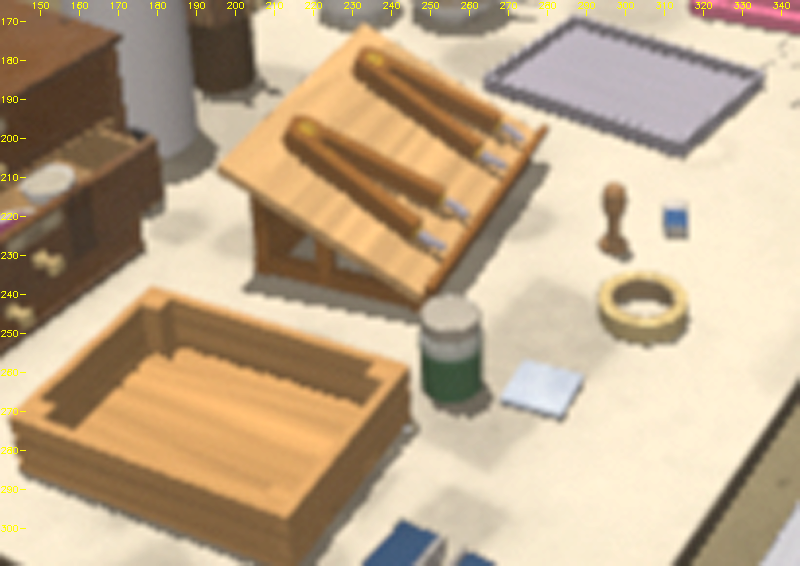

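The scene crop confirms both calipers lie on the rack with their tips at the ledge, the tray is clear, and a jar stands by the crate. Next I move over caliper B, the one nearer the tray.

```bash
python3 -m inch '[{"yaw":0.66,"gripper":1},{"x":2.87,"y":-1.71},{"x":2.87,"y":-1.71},{"x":2.87,"y":-1.71},{"x":2.87,"y":-1.71},{"x":2.87,"y":-1.71},{"x":2.87,"y":-1.71},{"x":2.87,"y":-1.71},{"x":2.87,"y":-1.71},{"x":2.87,"y":-1.71},{"x":2.87,"y":-1.71},{"x":2.87,"y":-1.71}]'
python3 -m inch '[{"x":2.87,"y":-1.71},{"x":2.87,"y":-1.71},{"x":2.87,"y":-1.71},{"x":2.87,"y":-1.71},{"x":2.87,"y":-1.71},{"x":2.87,"y":-1.71},{"x":2.87,"y":-1.71},{},{},{}]'
python3 - <<'E'
from h import *
from workcell import telemetry,cams
s=telemetry.state(); print(s["ee_pos"],s["ee_rot"],s["time_s"])
f=cams.grab_frame("wrist"); np.savez("pics/w0.npz",**f); crop(f,0,0,512,384,1.5,"pics/w0.png",20)
P=[(653,-143,105),(589,-156,74.5),(589,-156,84),(515,-145,41),(526,-194,41)]
print(proj(f,P).round())
E
```

```text
[ 142.02071657 -556.77742205  235.20886868] [-1.79910354e+02  3.84107303e-04  1.43104938e+01] 0.1
[[ -463. -1318.]
 [ -283.  -819.]
 [ -312.  -869.]
 [ -208.  -510.]
 [ -132.  -507.]]invalid input
invalid input
```

View pics/w0.png

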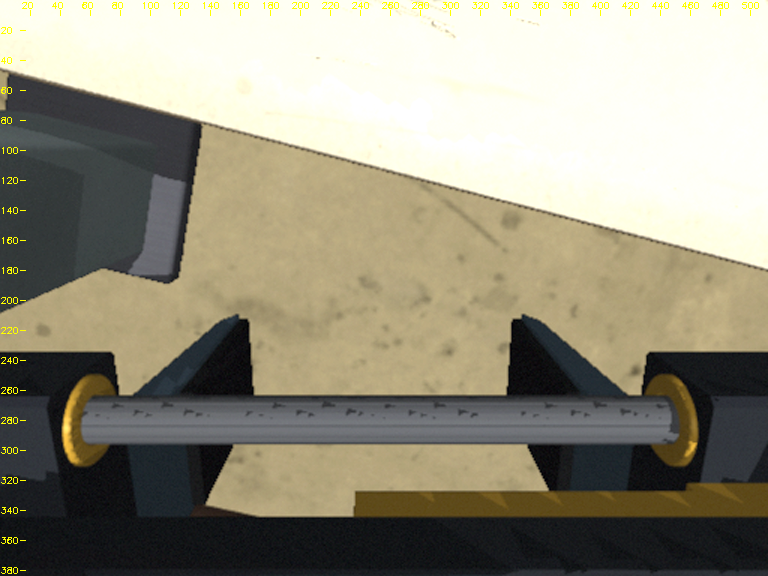

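The wrist view is still at the start pose because the move was refused; probably every row needs all its keys. I'll retry with full rows.

```bash
python3 -m inch '[{"x":0,"y":0,"z":0,"yaw":0.66,"gripper":1},{"x":2.87,"y":-1.71,"z":0,"yaw":0,"gripper":1}]'
```

```text
time_s: 0.32
ee_pos: [164.5, -537.6, 235.3]
ee_rot: [179.9, 0.1, 10.7]
force: [0.9, -0.8, 0.2]
gripper_width: 91.2
```

```bash
python3 -m inch '[{"x":2.87,"y":-1.71,"z":0,"yaw":0,"gripper":1},{"x":2.87,"y":-1.71,"z":0,"yaw":0,"gripper":1},{"x":2.87,"y":-1.71,"z":0,"yaw":0,"gripper":1},{"x":2.87,"y":-1.71,"z":0,"yaw":0,"gripper":1},{"x":2.87,"y":-1.71,"z":0,"yaw":0,"gripper":1},{"x":2.87,"y":-1.71,"z":0,"yaw":0,"gripper":1},{"x":2.87,"y":-1.71,"z":0,"yaw":0,"gripper":1},{"x":2.87,"y":-1.71,"z":0,"yaw":0,"gripper":1},{"x":2.87,"y":-1.71,"z":0,"yaw":0,"gripper":1},{"x":2.87,"y":-1.71,"z":0,"yaw":0,"gripper":1},{"x":2.87,"y":-1.71,"z":0,"yaw":0,"gripper":1}]'
python3 -m inch '[{"x":2.87,"y":-1.71,"z":0,"yaw":0,"gripper":1},{"x":2.87,"y":-1.71,"z":0,"yaw":0,"gripper":1},{"x":2.87,"y":-1.71,"z":0,"yaw":0,"gripper":1},{"x":2.87,"y":-1.71,"z":0,"yaw":0,"gripper":1},{"x":2.87,"y":-1.71,"z":0,"yaw":0,"gripper":1},{"x":2.87,"y":-1.71,"z":0,"yaw":0,"gripper":1},{"x":0,"y":0,"z":0,"yaw":0,"gripper":1},{"x":0,"y":0,"z":0,"yaw":0,"gripper":1}]'
python3 - <<'E'
from h import *
from workcell import telemetry,cams
s=telemetry.state(); print(s["ee_pos"],s["ee_rot"],s["time_s"])
f=cams.grab_frame("wrist"); np.savez("pics/w1.npz",**f); crop(f,0,0,512,384,1.5,"pics/w1.png",20)
P=[(653,-143,105),(649,-144,114),(589,-156,74.5),(515,-145,41),(526,-194,41)]
print(proj(f,P).round())
E
```

```text
time_s: 1.23
ee_pos: [441.9, -288.6, 235.8]
ee_rot: [-180.0, 0.0, 11.0]
force: [-0.4, -0.7, -0.4]
gripper_width: 91.3
time_s: 1.9
ee_pos: [591.0, -155.2, 235.1]
ee_rot: [-180.0, 0.1, 11.2]
force: [0.7, -1.3, 0.1]
gripper_width: 91.3
[ 591.01671651 -155.17197007  235.06648042] [-1.79985062e+02  8.37915798e-02  1.11730570e+01] 1.9
[[252. 111.]
 [253. 117.]
 [253. 182.]
 [230. 238.]
 [276. 237.]]
```

View pics/w1.png

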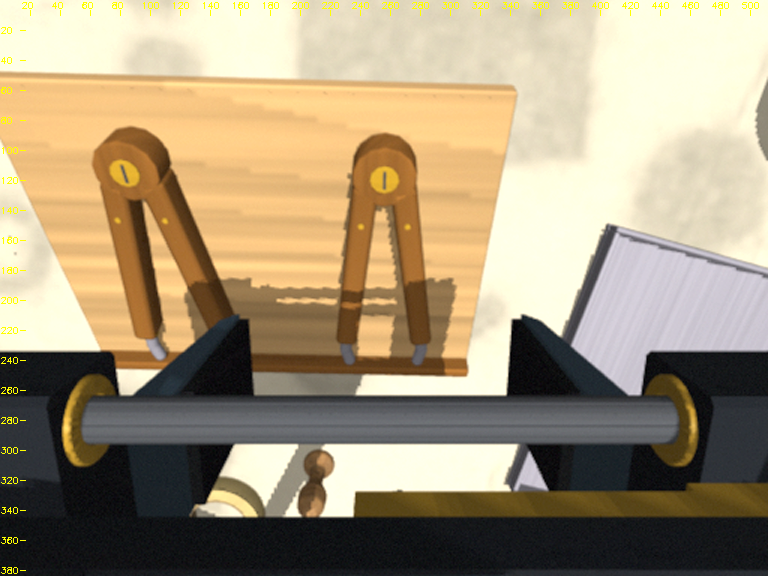

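The wrist view agrees with my estimate: rivet at (255,119) and tips at (231,237) and (279,237), all within about 1 mm. I'll descend and squeeze.

```bash
python3 -m inch '[{"x":-0.1,"y":0.07,"z":2.5,"yaw":0,"gripper":1},{"x":-0.1,"y":0.06,"z":2.5,"yaw":0,"gripper":1},{"x":0,"y":0,"z":2.5,"yaw":0,"gripper":1},{"x":0,"y":0,"z":2.5,"yaw":0,"gripper":1},{"x":0,"y":0,"z":2.5,"yaw":0,"gripper":1},{"x":0,"y":0,"z":0.7,"yaw":0,"gripper":1},{"x":0,"y":0,"z":0.6,"yaw":0,"gripper":1},{"x":0,"y":0,"z":0,"yaw":0,"gripper":1},{"x":0,"y":0,"z":0,"yaw":0,"gripper":1}]' 10
python3 -m inch '[{"x":0,"y":0,"z":0,"yaw":0,"gripper":-1},{"x":0,"y":0,"z":0,"yaw":0,"gripper":-1},{"x":0,"y":0,"z":0,"yaw":0,"gripper":-1},{"x":0,"y":0,"z":0,"yaw":0,"gripper":-1},{"x":0,"y":0,"z":0,"yaw":0,"gripper":-1},{"x":0,"y":0,"z":0,"yaw":0,"gripper":-1}]' 10
python3 -m inch '[{"x":0,"y":0,"z":0,"yaw":0,"gripper":-1},{"x":0,"y":0,"z":0,"yaw":0,"gripper":-1},{"x":0,"y":0,"z":0,"yaw":0,"gripper":-1},{"x":0,"y":0,"z":0,"yaw":0,"gripper":-1},{"x":0,"y":0,"z":0,"yaw":0,"gripper":-1},{"x":0,"y":0,"z":0,"yaw":0,"gripper":-1}]' 10
```

```text
time_s: 2.7
ee_pos: [589.2, -158.7, 99.2]
ee_rot: [179.9, -0.1, 11.0]
force: [0.0, 0.4, 0.5]
gripper_width: 91.4
time_s: 3.2
ee_pos: [588.8, -157.9, 98.1]
ee_rot: [180.0, -0.0, 11.0]
force: [-0.3, 0.7, -0.2]
gripper_width: 54.1
time_s: 3.7
ee_pos: [588.3, -157.9, 97.8]
ee_rot: [-180.0, 0.1, 11.0]
force: [-2.0, 0.7, 1.1]
gripper_width: 31.6
```

B closed to 31.6 mm, so its hinge is free. I'll release it folded on the rack, then go to A and test that one.

```bash
python3 -m inch '[{"x":0,"y":0,"z":0,"yaw":0,"gripper":1},{"x":0,"y":0,"z":0,"yaw":0,"gripper":1},{"x":0,"y":0,"z":0,"yaw":0,"gripper":1},{"x":0,"y":0,"z":0,"yaw":0,"gripper":1},{"x":0,"y":0,"z":-1.5,"yaw":0,"gripper":1},{"x":0,"y":0,"z":-3,"yaw":0,"gripper":1},{"x":0,"y":0,"z":-3,"yaw":0,"gripper":1},{"x":0,"y":0,"z":-3,"yaw":0,"gripper":1},{"x":0.1,"y":-3.4,"z":-1.5,"yaw":0,"gripper":1},{"x":0.1,"y":-3.4,"z":0,"yaw":0,"gripper":1},{"x":0.1,"y":-3.3,"z":0,"yaw":0,"gripper":1},{"x":0.1,"y":-3.3,"z":0,"yaw":0,"gripper":1}]'
python3 -m inch '[{"x":0,"y":0,"z":0,"yaw":0,"gripper":1},{"x":0,"y":0,"z":0,"yaw":0,"gripper":1}]'
python3 - <<'E'
from h import *
from workcell import telemetry,cams
s=telemetry.state(); print(s["ee_pos"],s["ee_rot"],s["time_s"])
f=cams.grab_frame("wrist"); np.savez("pics/w2.npz",**f); crop(f,0,0,512,384,1.5,"pics/w2.png",20)
P=[(631,-14,105),(627,-14,114),(567,-26,74.5),(494,-12,41),(503,-64,41)]
print(proj(f,P).round())
E
```

```text
time_s: 4.7
ee_pos: [567.0, -24.6, 218.6]
ee_rot: [180.0, -0.1, 11.0]
force: [0.2, 0.8, -0.7]
gripper_width: 91.0
time_s: 4.87
ee_pos: [567.0, -24.4, 218.2]
ee_rot: [180.0, -0.0, 11.2]
force: [-0.7, -0.3, -0.1]
gripper_width: 91.2
[567.01214669 -24.4288073  218.2418778 ] [ 1.79964178e+02 -4.02602382e-02  1.11863992e+01] 4.8667
[[255. 110.]
 [254. 116.]
 [254. 185.]
 [227. 242.]
 [278. 243.]]
```

View pics/w2.png

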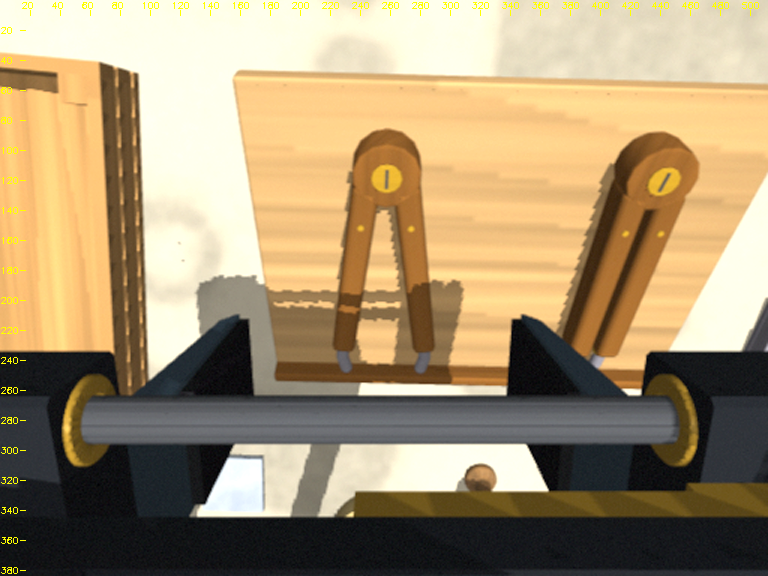

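B is visibly shut on the rack, and A (rivet 257,119) sits about 1.5 mm to the right of my estimate. I'll descend onto A and squeeze.

```bash
python3 -m inch '[{"x":0,"y":0.13,"z":2.5,"yaw":0,"gripper":1},{"x":0,"y":0.12,"z":2.5,"yaw":0,"gripper":1},{"x":0,"y":0,"z":2.5,"yaw":0,"gripper":1},{"x":0,"y":0,"z":2.5,"yaw":0,"gripper":1},{"x":0,"y":0,"z":1.3,"yaw":0,"gripper":1},{"x":0,"y":0,"z":0.7,"yaw":0,"gripper":1},{"x":0,"y":0,"z":0,"yaw":0,"gripper":1},{"x":0,"y":0,"z":0,"yaw":0,"gripper":1}]' 10
python3 -m inch '[{"x":0,"y":0,"z":0,"yaw":0,"gripper":-1},{"x":0,"y":0,"z":0,"yaw":0,"gripper":-1},{"x":0,"y":0,"z":0,"yaw":0,"gripper":-1},{"x":0,"y":0,"z":0,"yaw":0,"gripper":-1},{"x":0,"y":0,"z":0,"yaw":0,"gripper":-1},{"x":0,"y":0,"z":0,"yaw":0,"gripper":-1},{"x":0,"y":0,"z":0,"yaw":0,"gripper":-1},{"x":0,"y":0,"z":0,"yaw":0,"gripper":-1},{"x":0,"y":0,"z":0,"yaw":0,"gripper":-1},{"x":0,"y":0,"z":0,"yaw":0,"gripper":-1}]' 10
python3 -m inch '[{"x":0,"y":0,"z":0,"yaw":0,"gripper":-1},{"x":0,"y":0,"z":0,"yaw":0,"gripper":-1},{"x":0,"y":0,"z":0,"yaw":0,"gripper":-1},{"x":0,"y":0,"z":0,"yaw":0,"gripper":-1}]' 20
```

```text
time_s: 5.58
ee_pos: [568.2, -29.1, 98.3]
ee_rot: [180.0, -0.0, 10.9]
force: [0.1, 0.3, -0.3]
gripper_width: 91.5
time_s: 6.42
ee_pos: [567.5, -28.1, 98.1]
ee_rot: [-180.0, 0.0, 11.0]
force: [-0.4, 0.9, 2.5]
gripper_width: 53.3
time_s: 6.75
ee_pos: [567.5, -28.1, 98.1]
ee_rot: [-180.0, 0.0, 11.0]
force: [-2.4, 1.2, 3.6]
gripper_width: 52.7
```

A holds at 53 mm even at 20 N, so it is seized. I'll lift it and check the grip.

```bash
python3 -m inch '[{"x":0,"y":0,"z":-0.5,"yaw":0,"gripper":-1},{"x":0,"y":0,"z":-1,"yaw":0,"gripper":-1},{"x":0,"y":0,"z":-1.5,"yaw":0,"gripper":-1},{"x":0,"y":0,"z":-2,"yaw":0,"gripper":-1},{"x":0,"y":0,"z":-2,"yaw":0,"gripper":-1},{"x":0,"y":0,"z":-2,"yaw":0,"gripper":-1},{"x":0,"y":0,"z":-2,"yaw":0,"gripper":-1},{"x":0,"y":0,"z":-1,"yaw":0,"gripper":-1},{"x":0,"y":0,"z":0,"yaw":0,"gripper":-1}]' 20
python3 - <<'E'
from h import *
from workcell import cams
a=cams.grab_frame("wrist"); b=cams.grab_frame("scene")
np.savez("pics/s3.npz",**b)
crop(a,0,0,512,384,0.75,"pics/a.png",40); crop(b,140,90,345,270,1.9,"pics/b.png",20)
A,B=cv2.imread("pics/a.png"),cv2.imread("pics/b.png"); h=max(len(A),len(B))
cv2.imwrite("pics/m3.png",np.hstack([cv2.copyMakeBorder(i,0,h-len(i),0,0,0) for i in(A,B)]))
E
```

```text
time_s: 7.5
ee_pos: [569.1, -28.4, 220.8]
ee_rot: [179.9, -0.3, 11.0]
force: [0.1, -0.6, -0.8]
gripper_width: 52.9
```

View pics/m3.png

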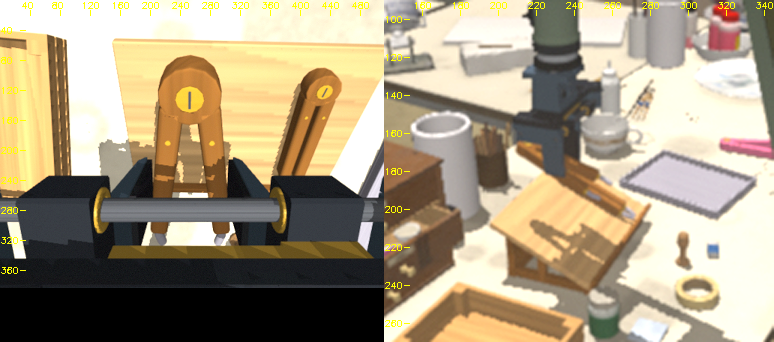

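A is held at its rack tilt: in the wrist view the rivet is at (252,130), between the pads. Moving to the tray.

```bash
python3 -m inch '[{"x":0,"y":0.5,"z":0,"yaw":0.75,"gripper":-1},{"x":0,"y":1,"z":0,"yaw":0.75,"gripper":-1},{"x":0,"y":1.5,"z":0,"yaw":0.75,"gripper":-1},{"x":0,"y":2,"z":0,"yaw":0.75,"gripper":-1},{"x":-0.2,"y":2.6,"z":0,"yaw":0,"gripper":-1},{"x":-0.2,"y":2.6,"z":0,"yaw":0,"gripper":-1},{"x":-0.2,"y":2.6,"z":0,"yaw":0,"gripper":-1},{"x":-0.2,"y":2.6,"z":0,"yaw":0,"gripper":-1},{"x":-0.2,"y":2.6,"z":0,"yaw":0,"gripper":-1},{"x":-0.2,"y":2.6,"z":0,"yaw":0,"gripper":-1},{"x":-0.2,"y":2.6,"z":0,"yaw":0,"gripper":-1},{"x":-0.2,"y":2.6,"z":0,"yaw":0,"gripper":-1}]'
python3 -m inch '[{"x":-0.2,"y":2.6,"z":0,"yaw":0,"gripper":-1},{"x":-0.2,"y":2.6,"z":0,"yaw":0,"gripper":-1},{"x":-0.2,"y":2.2,"z":0,"yaw":0,"gripper":-1},{"x":-0.2,"y":1.5,"z":0,"yaw":0,"gripper":-1},{"x":0,"y":0.6,"z":0,"yaw":0,"gripper":-1},{"x":0,"y":0,"z":0,"yaw":0,"gripper":-1},{"x":0,"y":0,"z":0,"yaw":0,"gripper":-1}]'
```

```text
time_s: 8.6
ee_pos: [539.0, -285.2, 215.8]
ee_rot: [-179.9, 0.2, -4.0]
force: [-0.6, 0.2, -1.5]
gripper_width: 52.8
time_s: 9.18
ee_pos: [525.5, -377.7, 217.2]
ee_rot: [-179.9, 0.1, -4.0]
force: [-0.4, 0.3, -0.3]
gripper_width: 52.9
```

```bash
python3 -m inch '[{"x":-0.35,"y":0.65,"z":1,"yaw":0,"gripper":-1},{"x":-0.4,"y":0.7,"z":2,"yaw":0,"gripper":-1},{"x":0,"y":0,"z":2.5,"yaw":0,"gripper":-1},{"x":0,"y":0,"z":2.5,"yaw":0,"gripper":-1},{"x":0,"y":0,"z":2.5,"yaw":0,"gripper":-1},{"x":0,"y":0,"z":1.5,"yaw":0,"gripper":-1},{"x":0,"y":0,"z":1,"yaw":0,"gripper":-1},{"x":0,"y":0,"z":0.5,"yaw":0,"gripper":-1},{"x":0,"y":0,"z":0,"yaw":0,"gripper":-1},{"x":0,"y":0,"z":0,"yaw":0,"gripper":-1}]'
python3 -m inch '[{"x":0,"y":0,"z":0.3,"yaw":0,"gripper":-1},{"x":0,"y":0,"z":0.3,"yaw":0,"gripper":-1},{"x":0,"y":0,"z":0.3,"yaw":0,"gripper":-1},{"x":0,"y":0,"z":0.3,"yaw":0,"gripper":-1},{"x":0,"y":0,"z":0.3,"yaw":0,"gripper":-1},{"x":0,"y":0,"z":0,"yaw":0,"gripper":-1}]' 8
python3 - <<'E'
from h import *
from workcell import cams,telemetry
print(telemetry.state()["force"])
a=cams.grab_frame("wrist"); b=cams.grab_frame("scene")
crop(a,0,0,512,384,0.75,"pics/a.png",40); crop(b,220,100,355,230,2.9,"pics/b.png",20)
A,B=cv2.imread("pics/a.png"),cv2.imread("pics/b.png"); h=max(len(A),len(B))
cv2.imwrite("pics/m4.png",np.hstack([cv2.copyMakeBorder(i,0,h-len(i),0,0,0) for i in(A,B)]))
E
```

```text
time_s: 10.02
ee_pos: [517.7, -391.6, 83.7]
ee_rot: [180.0, -0.1, -4.0]
force: [0.1, -0.8, -0.9]
gripper_width: 53.0
time_s: 10.52
ee_pos: [516.9, -391.3, 67.3]
ee_rot: [-180.0, 0.0, -4.0]
force: [-0.4, -0.5, -0.0]
gripper_width: 53.3
[-0.3762244  -0.54730055 -0.03664134]
```

View pics/m4.png

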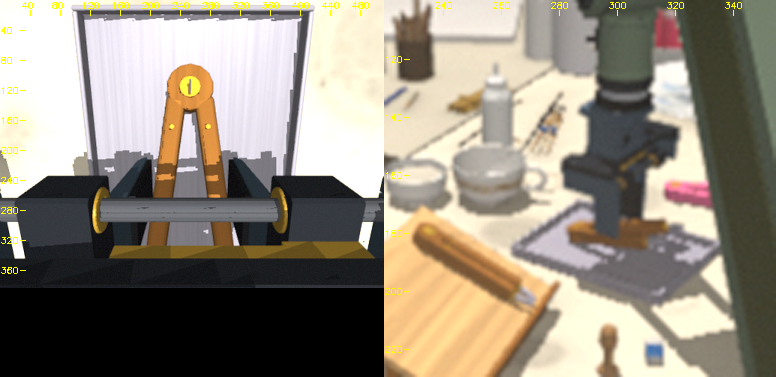

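A has already swung nearly level in the light grip, over the middle of the tray. I'll continue slowly down to the floor.

```bash
python3 -m inch '[{"x":0,"y":0,"z":0.3,"yaw":0,"gripper":-1},{"x":0,"y":0,"z":0.3,"yaw":0,"gripper":-1},{"x":0,"y":0,"z":0.3,"yaw":0,"gripper":-1},{"x":0,"y":0,"z":0.3,"yaw":0,"gripper":-1},{"x":0,"y":0,"z":0.3,"yaw":0,"gripper":-1},{"x":0,"y":0,"z":0.3,"yaw":0,"gripper":-1},{"x":0,"y":0,"z":0,"yaw":0,"gripper":-1}]'
python3 -m inch '[{"x":0,"y":0,"z":0.3,"yaw":0,"gripper":-1},{"x":0,"y":0,"z":0.3,"yaw":0,"gripper":-1},{"x":0,"y":0,"z":0.2,"yaw":0,"gripper":-1},{"x":0,"y":0,"z":0,"yaw":0,"gripper":-1},{"x":0,"y":0,"z":0,"yaw":0,"gripper":-1}]'
```

```text
time_s: 11.2
ee_pos: [517.0, -391.3, 49.1]
ee_rot: [-180.0, 0.0, -4.0]
force: [-0.2, -0.0, -1.7]
gripper_width: 53.3
time_s: 11.62
ee_pos: [517.3, -391.7, 42.2]
ee_rot: [180.0, -0.0, -4.0]
force: [0.1, -0.2, 0.8]
gripper_width: 53.0
```

```bash
python3 -m inch '[{"x":0,"y":0,"z":0.3,"yaw":0,"gripper":-1},{"x":0,"y":0,"z":0,"yaw":0,"gripper":-1},{"x":0,"y":0,"z":0,"yaw":0,"gripper":-1}]'
python3 -m inch '[{"x":0,"y":0,"z":0.3,"yaw":0,"gripper":-1},{"x":0,"y":0,"z":0,"yaw":0,"gripper":-1},{"x":0,"y":0,"z":0,"yaw":0,"gripper":-1}]'
python3 - <<'E'
from h import *
from workcell import cams,telemetry
a=cams.grab_frame("wrist"); b=cams.grab_frame("scene")
crop(a,0,0,512,384,0.75,"pics/a.png",40); crop(b,250,120,345,215,4,"pics/b.png",20)
A,B=cv2.imread("pics/a.png"),cv2.imread("pics/b.png"); h=max(len(A),len(B))
cv2.imwrite("pics/m5.png",np.hstack([cv2.copyMakeBorder(i,0,h-len(i),0,0,0) for i in(A,B)]))
E
```

```text
time_s: 11.87
ee_pos: [518.1, -391.8, 40.2]
ee_rot: [179.9, -0.1, -4.0]
force: [-0.7, 1.2, 5.8]
gripper_width: 53.4
time_s: 12.12
ee_pos: [518.7, -391.8, 37.8]
ee_rot: [179.9, -0.2, -4.0]
force: [1.2, 1.7, 7.8]
gripper_width: 53.6
```

View pics/m5.png

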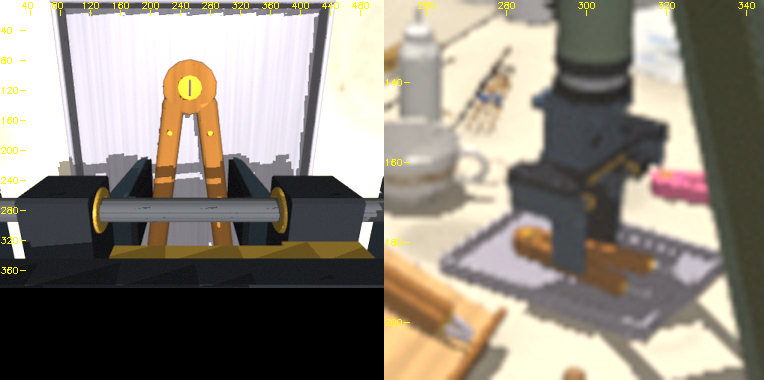

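A is down on the tray floor: the contact force is 8 N and the caliper looks flat with its rivet up. I'll release, retreat, and head back to B.

```bash
python3 -m inch '[{"x":0,"y":0,"z":0,"yaw":0,"gripper":0.25},{"x":0,"y":0,"z":0,"yaw":0,"gripper":0.35},{"x":0,"y":0,"z":0,"yaw":0,"gripper":0.6},{"x":0,"y":0,"z":0,"yaw":0,"gripper":0.6},{"x":0,"y":0,"z":-0.5,"yaw":0,"gripper":0.6},{"x":0,"y":0,"z":-1.5,"yaw":0,"gripper":0.8},{"x":0,"y":0,"z":-3,"yaw":0,"gripper":1},{"x":0,"y":0,"z":-3,"yaw":0,"gripper":1},{"x":0,"y":0,"z":-3,"yaw":0,"gripper":1},{"x":0,"y":0,"z":-3,"yaw":0,"gripper":1},{"x":0,"y":0,"z":-2,"yaw":0,"gripper":1},{"x":0,"y":0,"z":-1,"yaw":0,"gripper":1}]'
python3 - <<'E'
from h import *
from m import onrack,rk,f as _
import m
from workcell import cams,telemetry
f2=dict(np.load("pics/w2.npz")); m.f=f2
for k,uv,h in(("rivet",(443,121),20),("dotl",(417,156),20),("dotr",(440.5,156),20)): print(k,onrack(uv,h)[1].round(1))
b=cams.grab_frame("top"); np.savez("pics/t6.npz",**b)
E
```

```text
time_s: 13.22
ee_pos: [518.1, -392.3, 209.9]
ee_rot: [179.8, -0.3, -4.0]
force: [-0.4, 0.3, 1.2]
gripper_width: 91.1
pose [ 5.91706e+02 -8.48460e+01  1.68000e-01] res px [-0.  -0.5  0.1 -0.6 -0.6  0.9  0.5  0.3]
pose [5.30063e+02 2.24108e+02 1.14000e-01] res px [ 1.1  0.2 -0.7 -0.7 -0.5  0.5]
pose [ 5.20068e+02 -3.90646e+02 -7.40000e-02] res px [-0.4 -0.7  0.5 -0.8  0.5  0.8 -0.5  0.6]
A(+y) hub rack [ 47.  64. 114.] world [627. -14. 114.]
A(+y) tl rack [-84.  88.  42.] world [494. -12.  42.]
A(+y) tr rack [-84.  36.  41.] world [503. -64.  41.]
B hub rack [ 47. -68. 114.] world [ 649. -144.  114.]
B tl rack [-85. -46.  41.] world [ 515. -145.   41.]
B tr rack [-83. -96.  42.] world [ 526. -194.   42.]
rivet [ 649.8 -148.9  113.4]
dotl [ 620.8 -145.1  100.4]
dotr [ 624.4 -163.   100.6]
```

```bash
python3 -m inch '[{"x":0,"y":0,"z":0,"yaw":-0.75,"gripper":1},{"x":0,"y":0,"z":0,"yaw":-0.75,"gripper":1},{"x":0,"y":0,"z":0,"yaw":-0.75,"gripper":1},{"x":0,"y":0,"z":0,"yaw":-0.75,"gripper":1},{"x":1.26,"y":-2.4,"z":0,"yaw":0,"gripper":1},{"x":1.26,"y":-2.4,"z":0,"yaw":0,"gripper":1},{"x":1.26,"y":-2.4,"z":0,"yaw":0,"gripper":1},{"x":1.26,"y":-2.4,"z":0,"yaw":0,"gripper":1},{"x":1.26,"y":-2.4,"z":0,"yaw":0,"gripper":1},{"x":1.26,"y":-2.4,"z":0,"yaw":0,"gripper":1},{"x":1.26,"y":-2.4,"z":0,"yaw":0,"gripper":1},{"x":1.26,"y":-2.4,"z":0,"yaw":0,"gripper":1}]'
python3 -m inch '[{"x":1.26,"y":-2.4,"z":0,"yaw":0,"gripper":1},{"x":0,"y":0,"z":0,"yaw":0,"gripper":1},{"x":0,"y":0,"z":0,"yaw":0,"gripper":1}]'
```

```text
time_s: 14.27
ee_pos: [578.8, -182.3, 204.1]
ee_rot: [-179.9, 0.2, 11.0]
force: [0.2, -0.3, 0.3]
gripper_width: 91.2
time_s: 14.52
ee_pos: [586.8, -156.6, 204.4]
ee_rot: [-180.0, 0.2, 11.2]
force: [0.1, 0.0, 0.3]
gripper_width: 91.6
```

```bash
python3 -m inch '[{"x":0.07,"y":0.1,"z":2.5,"yaw":0,"gripper":1},{"x":0.06,"y":0.1,"z":2.5,"yaw":0,"gripper":1},{"x":0,"y":0,"z":2.5,"yaw":0,"gripper":1},{"x":0,"y":0,"z":1.5,"yaw":0,"gripper":1},{"x":0,"y":0,"z":1,"yaw":0,"gripper":1},{"x":0,"y":0,"z":0.7,"yaw":0,"gripper":1},{"x":0,"y":0,"z":0,"yaw":0,"gripper":1},{"x":0,"y":0,"z":0,"yaw":0,"gripper":1}]' 12
python3 -m inch '[{"x":0,"y":0,"z":0,"yaw":0,"gripper":-1},{"x":0,"y":0,"z":0,"yaw":0,"gripper":-1},{"x":0,"y":0,"z":0,"yaw":0,"gripper":-1},{"x":0,"y":0,"z":0,"yaw":0,"gripper":-1},{"x":0,"y":0,"z":0,"yaw":0,"gripper":-1},{"x":0,"y":0,"z":0,"yaw":0,"gripper":-1},{"x":0,"y":0,"z":0,"yaw":0,"gripper":-1},{"x":0,"y":0,"z":0,"yaw":0,"gripper":-1},{"x":0,"y":0,"z":0,"yaw":0,"gripper":-1},{"x":0,"y":0,"z":0,"yaw":0,"gripper":-1},{"x":0,"y":0,"z":0,"yaw":0,"gripper":-1},{"x":0,"y":0,"z":0,"yaw":0,"gripper":-1}]' 20
```

```text
time_s: 15.18
ee_pos: [589.1, -160.1, 99.2]
ee_rot: [180.0, -0.0, 11.0]
force: [0.7, 0.8, -0.5]
gripper_width: 91.3
time_s: 16.18
ee_pos: [588.7, -159.4, 98.9]
ee_rot: [-180.0, 0.0, 11.0]
force: [-0.8, 0.5, 0.2]
gripper_width: 31.4
```

B gripped at 31.4 mm. I'll lift it and carry it to the crate.

```bash
python3 -m inch '[{"x":0,"y":0,"z":-0.5,"yaw":0,"gripper":-1},{"x":0,"y":0,"z":-1,"yaw":0,"gripper":-1},{"x":0,"y":0,"z":-1.5,"yaw":0,"gripper":-1},{"x":0,"y":0,"z":-2,"yaw":0,"gripper":-1},{"x":0,"y":0,"z":-2,"yaw":0,"gripper":-1},{"x":0,"y":0,"z":-2,"yaw":0,"gripper":-1},{"x":0,"y":0,"z":-2,"yaw":0,"gripper":-1},{"x":0,"y":0,"z":-1,"yaw":0.45,"gripper":-1},{"x":0,"y":0,"z":0,"yaw":0.45,"gripper":-1},{"x":0,"y":-0.7,"z":0,"yaw":0,"gripper":-1},{"x":-0.1,"y":-1.5,"z":0,"yaw":0,"gripper":-1},{"x":-0.1,"y":-2.2,"z":0,"yaw":0,"gripper":-1}]'
python3 -m inch '[{"x":-0.1,"y":-2.6,"z":0,"yaw":0,"gripper":-1},{"x":-0.1,"y":-2.6,"z":0,"yaw":0,"gripper":-1},{"x":-0.1,"y":-2.6,"z":0,"yaw":0,"gripper":-1},{"x":-0.1,"y":-2.6,"z":0,"yaw":0,"gripper":-1},{"x":-0.1,"y":-2.6,"z":0,"yaw":0,"gripper":-1},{"x":-0.1,"y":-2.6,"z":0,"yaw":0,"gripper":-1},{"x":-0.1,"y":-2.6,"z":0,"yaw":0,"gripper":-1},{"x":-0.1,"y":-2.6,"z":0,"yaw":0,"gripper":-1},{"x":-0.1,"y":-2.6,"z":0,"yaw":0,"gripper":-1},{"x":-0.1,"y":-2.6,"z":0,"yaw":0,"gripper":-1},{"x":-0.1,"y":-2.6,"z":0,"yaw":0,"gripper":-1},{"x":-0.1,"y":-2.6,"z":0,"yaw":0,"gripper":-1}]'
python3 -m inch '[{"x":-0.1,"y":-1.7,"z":0,"yaw":0,"gripper":-1},{"x":-0.1,"y":-0.9,"z":0,"yaw":0,"gripper":-1},{"x":0,"y":-0.3,"z":0,"yaw":0,"gripper":-1},{"x":0,"y":0,"z":0,"yaw":0,"gripper":-1},{"x":0,"y":0,"z":0,"yaw":0,"gripper":-1}]'
```

```text
time_s: 17.18
ee_pos: [581.4, -115.7, 218.6]
ee_rot: [-180.0, 0.0, 6.5]
force: [-0.2, 0.2, -1.6]
gripper_width: 31.4
time_s: 18.18
ee_pos: [532.8, 194.7, 218.6]
ee_rot: [-180.0, 0.1, 6.6]
force: [0.0, 0.0, -0.8]
gripper_width: 31.3
time_s: 18.6
ee_pos: [529.1, 220.6, 218.8]
ee_rot: [180.0, 0.0, 6.5]
force: [0.8, -0.9, -0.7]
gripper_width: 31.2
```

```bash
python3 - <<'E' | tail -4
from h import *
from m import T,cr
from workcell import cams
a=cams.grab_frame("wrist"); b=cams.grab_frame("scene")
for f in(a,b):
    f["pixels"]=f["pixels"].copy()
    for w,l,z in((115,85,50),(107,77,8)):
        q=proj(f,T(cr,[[w,l,z],[w,-l,z],[-w,-l,z],[-w,l,z]])); cv2.polylines(f["pixels"],[q.round().astype(int)],True,(255,0,0))
crop(a,0,0,512,384,0.75,"pics/a.png",40); crop(b,110,120,300,320,1.9,"pics/b.png",20)
A,B=cv2.imread("pics/a.png"),cv2.imread("pics/b.png"); h=max(len(A),len(B))
cv2.imwrite("pics/m6.png",np.hstack([cv2.copyMakeBorder(i,0,h-len(i),0,0,0) for i in(A,B)]))
E
```

```text
A(+y) tr rack [-84.  36.  41.] world [503. -64.  41.]
B hub rack [ 47. -68. 114.] world [ 649. -144.  114.]
B tl rack [-85. -46.  41.] world [ 515. -145.   41.]
B tr rack [-83. -96.  42.] world [ 526. -194.   42.]
```

View pics/m6.png

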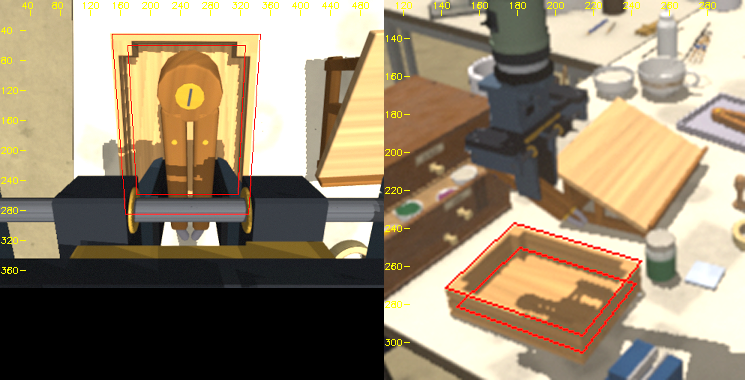

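The projected crate outline matches in both views, and B is held shut above the middle of the crate. Lowering.

```bash
python3 -m inch '[{"x":-0.1,"y":-0.2,"z":1,"yaw":0,"gripper":-1},{"x":-0.07,"y":-0.16,"z":2,"yaw":0,"gripper":-1},{"x":0,"y":0,"z":2.5,"yaw":0,"gripper":-1},{"x":0,"y":0,"z":2.5,"yaw":0,"gripper":-1},{"x":0,"y":0,"z":2,"yaw":0,"gripper":-1},{"x":0,"y":0,"z":1.5,"yaw":0,"gripper":-1},{"x":0,"y":0,"z":1,"yaw":0,"gripper":-1},{"x":0,"y":0,"z":0.5,"yaw":0,"gripper":-1},{"x":0,"y":0,"z":0,"yaw":0,"gripper":-1},{"x":0,"y":0,"z":0,"yaw":0,"gripper":-1}]'
python3 -m inch '[{"x":0,"y":0,"z":0.3,"yaw":0,"gripper":-1},{"x":0,"y":0,"z":0.3,"yaw":0,"gripper":-1},{"x":0,"y":0,"z":0.3,"yaw":0,"gripper":-1},{"x":0,"y":0,"z":0.3,"yaw":0,"gripper":-1},{"x":0,"y":0,"z":0.3,"yaw":0,"gripper":-1},{"x":0,"y":0,"z":0,"yaw":0,"gripper":-1}]' 8
python3 -m inch '[{"x":0,"y":0,"z":0.3,"yaw":0,"gripper":-1},{"x":0,"y":0,"z":0.3,"yaw":0,"gripper":-1},{"x":0,"y":0,"z":0.3,"yaw":0,"gripper":-1},{"x":0,"y":0,"z":0.3,"yaw":0,"gripper":-1},{"x":0,"y":0,"z":0,"yaw":0,"gripper":-1}]'
```

```text
time_s: 19.53
ee_pos: [527.7, 224.5, 89.3]
ee_rot: [-180.0, -0.0, 6.5]
force: [0.0, 0.5, -0.6]
gripper_width: 31.9
time_s: 20.03
ee_pos: [526.8, 224.4, 73.2]
ee_rot: [180.0, 0.1, 6.5]
force: [0.3, 0.1, -1.4]
gripper_width: 31.8
time_s: 20.45
ee_pos: [527.0, 224.5, 61.4]
ee_rot: [180.0, 0.0, 6.5]
force: [0.1, 1.1, -0.9]
gripper_width: 32.0
```

```bash
python3 -m inch '[{"x":0,"y":0,"z":0.3,"yaw":0,"gripper":-1},{"x":0,"y":0,"z":0.3,"yaw":0,"gripper":-1},{"x":0,"y":0,"z":0.3,"yaw":0,"gripper":-1},{"x":0,"y":0,"z":0.3,"yaw":0,"gripper":-1},{"x":0,"y":0,"z":0,"yaw":0,"gripper":-1}]'
python3 -m inch '[{"x":0,"y":0,"z":0.3,"yaw":0,"gripper":-1},{"x":0,"y":0,"z":0,"yaw":0,"gripper":-1},{"x":0,"y":0,"z":0,"yaw":0,"gripper":-1}]'
python3 -m inch '[{"x":0,"y":0,"z":0.2,"yaw":0,"gripper":-1},{"x":0,"y":0,"z":0,"yaw":0,"gripper":-1},{"x":0,"y":0,"z":0,"yaw":0,"gripper":-1}]'
```

```text
time_s: 20.87
ee_pos: [527.0, 224.4, 49.3]
ee_rot: [180.0, 0.0, 6.5]
force: [-0.1, 0.2, -0.2]
gripper_width: 31.6
time_s: 21.12
ee_pos: [526.7, 224.3, 46.5]
ee_rot: [180.0, 0.1, 6.5]
force: [0.2, 0.3, -0.6]
gripper_width: 31.7
time_s: 21.37
ee_pos: [526.9, 224.4, 44.7]
ee_rot: [180.0, 0.0, 6.5]
force: [0.0, -0.5, -0.9]
gripper_width: 31.9
```

```bash
python3 -m inch '[{"x":0,"y":0,"z":0.2,"yaw":0,"gripper":-1},{"x":0,"y":0,"z":0,"yaw":0,"gripper":-1},{"x":0,"y":0,"z":0,"yaw":0,"gripper":-1}]'
python3 -m inch '[{"x":0,"y":0,"z":0.2,"yaw":0,"gripper":-1},{"x":0,"y":0,"z":0,"yaw":0,"gripper":-1},{"x":0,"y":0,"z":0,"yaw":0,"gripper":-1}]'
python3 -m inch '[{"x":0,"y":0,"z":0.2,"yaw":0,"gripper":-1},{"x":0,"y":0,"z":0,"yaw":0,"gripper":-1},{"x":0,"y":0,"z":0,"yaw":0,"gripper":-1}]'
python3 - <<'E'
from h import *
from workcell import cams
a=cams.grab_frame("wrist"); b=cams.grab_frame("scene")
crop(a,0,0,512,384,0.75,"pics/a.png",40); crop(b,130,165,245,310,2.6,"pics/b.png",20)
A,B=cv2.imread("pics/a.png"),cv2.imread("pics/b.png"); h=max(len(A),len(B))
cv2.imwrite("pics/m7.png",np.hstack([cv2.copyMakeBorder(i,0,h-len(i),0,0,0) for i in(A,B)]))
E
```

```text
time_s: 21.62
ee_pos: [527.1, 224.5, 42.8]
ee_rot: [180.0, 0.0, 6.5]
force: [0.2, 0.3, -1.2]
gripper_width: 31.7
time_s: 21.87
ee_pos: [527.0, 224.5, 40.7]
ee_rot: [180.0, 0.0, 6.5]
force: [-0.3, 0.6, 0.4]
gripper_width: 32.3
time_s: 22.12
ee_pos: [527.3, 224.5, 39.6]
ee_rot: [180.0, -0.0, 6.5]
force: [-0.1, -0.4, 5.6]
gripper_width: 31.9
```

Run:
```python
from h import *
from workcell import cams,telemetry
f=cams.grab_frame("wrist"); im=f["pixels"]; hsv=cv2.cvtColor(im,cv2.COLOR_RGB2HSV)
m=((hsv[...,0]>22)&(hsv[...,0]<34)&(hsv[...,1]>170)&(hsv[...,2]>120)).astype(np.uint8); m[240:]=0
n,l,st,c=cv2.connectedComponentsWithStats(m)
for i in range(1,n):
    if st[i,4]>15: print(st[i],c[i].round(1))
s=telemetry.state(); p=s["ee_pos"]; y=np.radians(s["ee_rot"][2])
for deg in (-8,-4,0,4,8):
    a=np.radians(deg); r=72*np.cos(a)-8*np.sin(a); z=p[2]-24+72*np.sin(a)+10
    print(deg,proj(f,[p[0]+r*np.cos(y),p[1]+r*np.sin(y),z]).round(1),round(z,1))
```

```text
[238  87  31  25 475] [253.7  99.1]
[243 112  19   7  64] [251.5 115.5]
-8 [[251.6 100.3]] 15.6
-4 [[251.6 100.5]] 20.6
0 [[251.5 101.5]] 25.7
4 [[251.5 103.3]] 30.7
8 [[251.4 106.1]] 35.7
```

```bash
python3 -m inch '[{"x":0,"y":0,"z":0.2,"yaw":0,"gripper":-1},{"x":0,"y":0,"z":0,"yaw":0,"gripper":-1},{"x":0,"y":0,"z":0,"yaw":0,"gripper":-1}]' 5
python3 -m inch '[{"x":0,"y":0,"z":0.2,"yaw":0,"gripper":-1},{"x":0,"y":0,"z":0,"yaw":0,"gripper":-1},{"x":0,"y":0,"z":0,"yaw":0,"gripper":-1}]' 5
```

```text
time_s: 22.52
ee_pos: [527.6, 224.6, 37.7]
ee_rot: [-180.0, -0.1, 6.5]
force: [0.5, -0.6, 5.2]
gripper_width: 31.7
time_s: 22.77
ee_pos: [527.9, 224.6, 35.7]
ee_rot: [-180.0, -0.1, 6.5]
force: [-0.1, -0.4, 5.3]
gripper_width: 31.6
```

Force holding at about 2μN means B is flat and the pads are just slipping down it. I'll release and retreat, then do the final check.

```bash
python3 -m inch '[{"x":0,"y":0,"z":0,"yaw":0,"gripper":-0.22},{"x":0,"y":0,"z":0,"yaw":0,"gripper":-0.1},{"x":0,"y":0,"z":0,"yaw":0,"gripper":0.1},{"x":0,"y":0,"z":0,"yaw":0,"gripper":0.3},{"x":0,"y":0,"z":-0.5,"yaw":0,"gripper":0.3},{"x":0,"y":0,"z":-1.5,"yaw":0,"gripper":0.3},{"x":0,"y":0,"z":-3,"yaw":0,"gripper":0.3},{"x":0,"y":0,"z":-3,"yaw":0,"gripper":0.3},{"x":0,"y":0,"z":-3,"yaw":0,"gripper":0.3},{"x":0,"y":0,"z":-3,"yaw":0,"gripper":0.3},{"x":0,"y":0,"z":-3,"yaw":0,"gripper":0.3},{"x":0,"y":0,"z":0,"yaw":0,"gripper":0.3}]'
python3 -m inch '[{"x":-3,"y":0,"z":-1,"yaw":0,"gripper":0.3},{"x":-3,"y":0,"z":0,"yaw":0,"gripper":0.3},{"x":-3,"y":0,"z":0,"yaw":0,"gripper":0.3},{"x":-2,"y":0,"z":0,"yaw":0,"gripper":0.3},{"x":0,"y":0,"z":0,"yaw":0,"gripper":0.3},{"x":0,"y":0,"z":0,"yaw":0,"gripper":0.3}]'
python3 - <<'E'
from h import *
from workcell import cams
a=cams.grab_frame("wrist"); b=cams.grab_frame("scene")
t=cams.grab_frame("top")
crop(a,0,0,512,384,0.75,"pics/a.png",40); crop(b,130,150,345,310,1.8,"pics/b.png",20); crop(t,115,152,345,252,3.3,"pics/c.png",20)
L=[cv2.imread(f"pics/{k}.png") for k in"abc"]
o=np.zeros((290+330,775,3),np.uint8)
o[:288,:384]=L[0]; o[:L[1].shape[0],388:388+L[1].shape[1]]=L[1]; o[290:290+L[2].shape[0],:L[2].shape[1]]=L[2]
cv2.imwrite("pics/fin.png",o[:599])
E
```

```text
time_s: 23.77
ee_pos: [530.2, 225.8, 211.8]
ee_rot: [-179.8, -0.7, 6.5]
force: [-0.1, 0.8, 1.3]
gripper_width: 59.3
time_s: 24.27
ee_pos: [417.5, 212.1, 215.3]
ee_rot: [-180.0, -0.1, 6.6]
force: [0.4, -1.2, -0.3]
gripper_width: 59.3
```

View pics/fin.png

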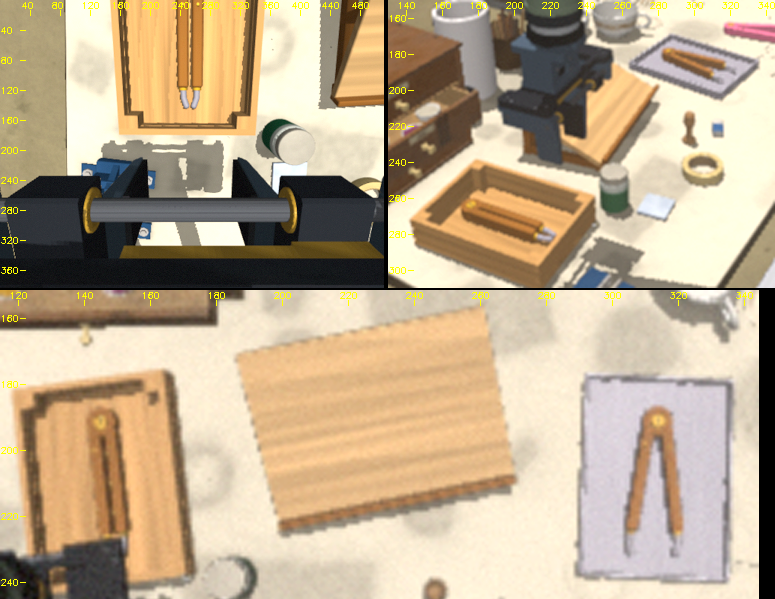

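B lies shut and flat in the middle of the crate. A lies open and flat inside the tray, the rack is empty, and the gripper is clear of everything. Handing in.

```bash
python3 -c "
from workcell import env,telemetry
print(env.job_done(),telemetry.state()['time_s'])"
```

```text
the job is handed in; nothing more can be done
the job is handed in; nothing more can be done
```

The job is done and handed in at about 24 s on the robot's clock, well inside the 61 s limit.

- **Free caliper:** the right-hand one on the rack (seen from the robot) closed to 31.6 mm under a 10 N squeeze. I left it folded on the rack while I dealt with the other, then laid it shut in the stock crate.
- **Seized caliper:** the left-hand one stayed at about 53 mm even at 20 N. I laid it in the repair tray first.
- **Placing:** I lowered each one slowly until it touched the floor (6–8 N) and opened the gripper only then. In the light 8 N grip the seized caliper swung nearly level by itself before touching down.

The last pictures (wrist, scene and top cameras) show the seized caliper open and lying inside the tray. The free one lies folded, rivet up, in the crate; the rack is empty and the gripper touches nothing.

- **Less certain check:** the numeric test for the crate caliper lying flat, taken from its rivet's position in the wrist image, could not tell small tilts apart. I relied on the steady contact force and the final pictures instead.
- **Refused moves:** the first two move commands were refused for their format, with no motion.

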